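Set the attenuator thumbwheel to 4 under its guard

TASK

On the laser attenuator head, slide the clear guard off the thumbwheel by its orange rib, roll the knurled wheel by its edge until the digit 4 stands centred in the little window, then slide the guard fully shut again and let go. Leave the optics, case and screwdriver around it where they are.

Things in the scene. Friction and masses are not known exactly. Their poses are not given: they have to be found in the camera images.
- head: Grey attenuator head, fixed to the bench; origin on the bench under the wheel's middle. x across it (away from the robot at yaw 0), y along the wheel's axle towards the window, z up. Flat top 108 mm high; 150 mm in x, in y from -119 to +93 mm; 12 mm high black foot 8 mm wider all round.
- wheel_axle (a point): Middle of the thumbwheel, on its axle, 72 mm above the bench; axes as the head's, not turning. Dark steel wheel, bright knurled rim, 128 mm diameter, 24 mm wide (12 each way along y). It stands 28 mm proud of the head's top (crown 136 mm above the bench). Pinch the rim from above on its two flat sides and lead it round the axle, or stroke it along the top.
- thumbwheel (a joint): Wheel and digit drum angle, rad; grows as the wheel's top moves to the head's +x. Digit d (0 to 9) is centred in the window at 0.6283 x d, plus or minus whole turns (6.2832): 4 at 2.513, 8.796 or -3.770. Starts 3.75 to 7.55, also between digits. No click stops; turns endlessly with light friction (0.06 N m, 1 N at the rim), stays where left.
- window (a point): Window centre at the drum's surface, 112 mm above the bench, 68 mm from the wheel's middle along +y. Opening 24 (x) by 26 mm (y) in a black bezel 48 by 44 mm standing 6 mm above the head's top; a red index mark on either side at mid-height. White digits 20 mm high and 18 wide (1 narrower) on a black drum of radius 40 mm; read from the head's +x side (tops to -x, right side +y).
- guard (a joint): Travel of the guard, m: 0 fully shut over the wheel, 0.090 fully open against its stop. It slides straight towards the head's -y, away from the window; friction about 1.5 N, stays where it is left. It starts 0 to 10 mm open.
- guard_grip (a point): Centre of the guard's orange rib, 153.5 mm above the bench; moves with the guard, axes as the head's; right above the wheel's middle when shut. Rib 70 mm long (x), 12 thick (y), 21 high (143 to 164 mm above the bench). Below it the clear hood, 136 (x) by 44 mm (y), 35 mm high, walls on three sides, none on the window side; the wheel is clear beyond 40 mm travel.
- polariser: Bystander: round black polariser with a white scale ring and red centre, 100 mm across, on a post with a 72 mm round foot, about 200 mm tall; origin under the foot.
- lens_mount: Bystander: round black lens mount, 100 mm across, on a post with a 72 mm round foot, about 200 mm tall; origin under the foot.
- filter_case: Bystander: blue and grey flat case, 90 by 130 by 38 mm; origin under its centre.
- driver: Bystander: screwdriver with a yellow handle, 160 mm long, lying on the bench.

How it is judged:
By the outcome, as a careful person would: the job done as asked, in the order asked, and still so for the second after the job is handed in, with the robot touching nothing.
It also fails if it takes over 72 s, if anything falls off the work surface, if the arm or the gripper's body presses on something with over 40 N, if the wrist force passes 120 N, or if a joint passes its speed limit or range.

ROBOT

A 6-joint arm with a two-finger parallel gripper is mounted at the origin on the work surface. World frame = base frame: x ahead of the robot, y to its left, z up, the work surface at z = 0. Lengths are in mm, angles in degrees, forces in N, time in s.
With the tool pointing down it reaches from about 300 to 850 mm from the base axis. Payload 4.2 kg.
Tool frame: the origin (TCP) lies at the very end of the fingers, on their centre line; the grasp point (between the pads) lies 19 mm behind it (hold_point_z is the z of the grasp point in the tool frame, in mm); z points along the fingers, y is the direction in which the jaws open and shut (so a half turn about z gives the same grasp; the last joint's range is limited). The gripper opens to 91 mm and grips with 3 to 60 N. Pads are 32 mm wide; open, the fingers measure 118 mm over their backs; the gripper's body (76 mm by 178 mm) begins 60 mm behind the grasp point.
Start: joints at [64.458, 18.312, 89.639, -0, 72.044, -1.146], TCP at [237.508, 523.673, 213.976] pointing down, gripper open.
Joint ranges: [-177.97, 177.97], [-48.28, 115.42], [12.27, 149.76], [-77.06, 257.06], [2.81, 150.46], [-146.56, 146.56]. Speed limits (degrees/s): [147.25, 147.25, 180, 180, 180, 180].

INTERFACE

Orientations are given as [roll, pitch, yaw] about the fixed x, y, z axes, in that order (R = Rz(yaw) Ry(pitch) Rx(roll)).
In Python, from workcell import state, grab_frame, job_done, hold_point_z gives the robot as it stands. The module is installed in compiled form; this text tells all that it offers.
- The arm moves only by the shell command python3 -m creep 'ROWS' [FORCE]. ROWS is JSON, a list of rows, each a list of 7 numbers: the closure, from 0 (fully open) to 1 (shut), then the shift along the tool's x, y, z in mm, then the turn, a rotation vector about the tool's x, y, z in degrees. A call has 1 to 5 rows; each row shifts and turns the commanded pose from where the row before left it, along the tool's axes as they then stand; what a row does not reach is not made up. A row lasts 1/8 s, in which the tool goes at most 62.5 mm and 10.7 degrees, less where a joint would pass 70% of its speed; a pose out of reach is approached as far as the arm can. A call is refused whole if a number of a shift passes 62.5 or a number of a turn 10.7, either way. A call with a gripper value outside its range is refused whole. The fingers move at their own pace and stop on an object; FORCE is the grip in N (left out, the last holds). Time passes only in rows, so rows that do not move let the fingers close. It gives the time, the measured TCP pose, the force and the opening at its end, in the units of the state.
- state(): the state, without advancing time (a new reading comes with each control period).
- grab_frame(name): name is "side" or "top" or "wrist"; returns a dict with "frame" (480x640x3 uint8, red, green, blue), "fx", "fy", "cx", "cy" (pixels), "view" (4x4, takes a point from world to camera coordinates). Camera axes: x right, y down, z forward; pixel columns grow to the right and rows downward; lengths in mm; the calibration is good to about 2 mm. A picture is of the moment at which its call begins. There is no depth.
- job_done(): hands the job in, once; it reports no verdict.
The state is a dict: "time_s": time; "qpos": joint angles; "qvel": joint speeds; "effort": joint torques, N m; "ee_pos": TCP position; "ee_rot": TCP orientation; "force": force on the tool from outside, world axes, zero at the start; "torque": the same for the moment, N m; "gripper_width": finger opening in mm.
Only numpy, scipy, OpenCV 4.12 (cv2) and the standard library are available. Lean on these libraries where they do the work, as an engineer would, in place of code of your own. Each camera call takes 0.05 s, during which the arm holds its last target.

## Working session

There is one attempt and no reset: what is moved stays moved. The work goes in short steps, Python scripts to look and compute and a shell command to move; the robot and the scene stay as the last step left them, time stands still between calls to the robot, and variables do not carry over. Pictures are saved under pics/ and viewed, and the job is handed in when it is done.

```bash
mkdir -p pics; python3 - <<'E'
from workcell import state, grab_frame, hold_point_z
import cv2,numpy as np
print(state(),hold_point_z)
for n in ("side","top","wrist"):
    d=grab_frame(n); cv2.imwrite(f"pics/{n}0.png",d["frame"][:,:,::-1])
    print(n,d["fx"],d["fy"],d["cx"],d["cy"],np.round(d["view"],3).tolist())
E
```

```text
{'time_s': 0.0, 'qpos': array([ 6.44585447e+01,  1.83496795e+01,  8.97060858e+01, -1.47437474e-03,
        7.20426956e+01, -1.14532630e+00]), 'qvel': array([ 0.04514213, -0.00062011,  0.04760885, -0.05024311,  0.02742698,
        0.01458492]), 'effort': array([ 7.98124383e-04, -4.12457907e+01, -2.31970060e+01,  7.26225972e-02,
        4.57828282e-02, -1.55576595e-04]), 'ee_pos': array([237.28560789, 523.20763377, 213.14210639]), 'ee_rot': array([-1.79901531e+02, -5.66582987e-04,  1.55604326e+02]), 'force': array([-0.18945471,  1.11988852,  0.49228424]), 'torque': array([0.01085891, 0.03191847, 0.0139973 ]), 'gripper_width': 91.37480147829274} -18.8
side 530.2513765787717 530.2513765787717 314.0533798595146 241.50411095844632 [[0.977, -0.214, 0.002, -621.001], [-0.156, -0.718, -0.679, 180.375], [0.146, 0.663, -0.734, 1319.392], [0.0, 0.0, 0.0, 1.0]]
top 532.3608938770915 532.3608938770915 318.18277407242323 236.25381560324658 [[0.019, -1.0, 0.0, -14.339], [-0.987, -0.019, -0.161, 634.554], [0.161, 0.003, -0.987, 1364.181], [0.0, 0.0, 0.0, 1.0]]
wrist 363.69069000316745 363.69069000316745 324.68156698668054 240.40458400697275 [[0.413, 0.911, -0.001, -574.606], [0.875, -0.396, 0.277, -32.087], [0.252, -0.116, -0.961, 391.02], [0.0, 0.0, 0.0, 1.0]]
```

View pics/side0.png

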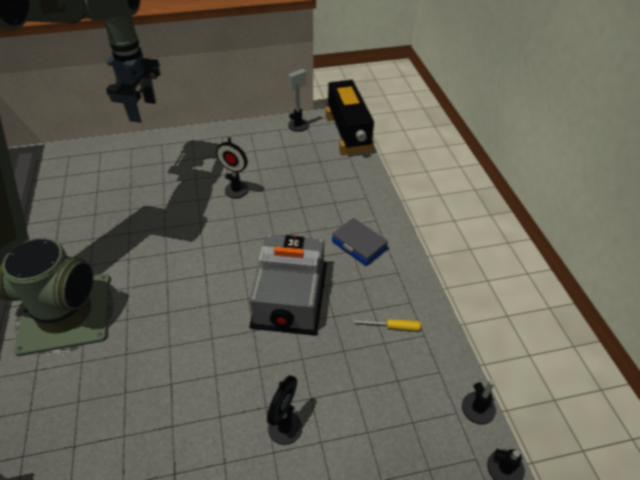

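View pics/top0.png

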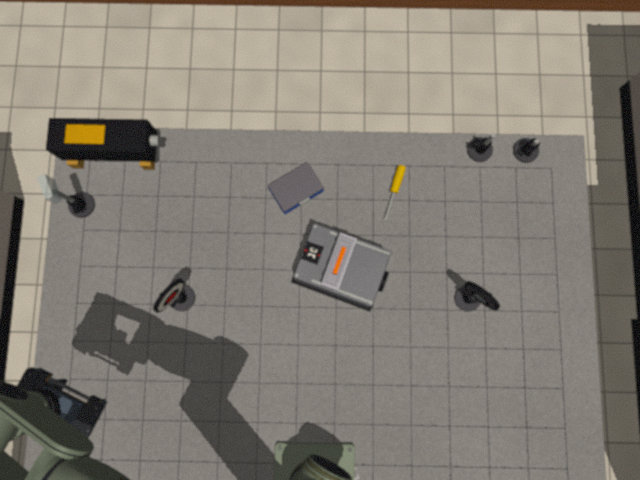

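View pics/wrist0.png

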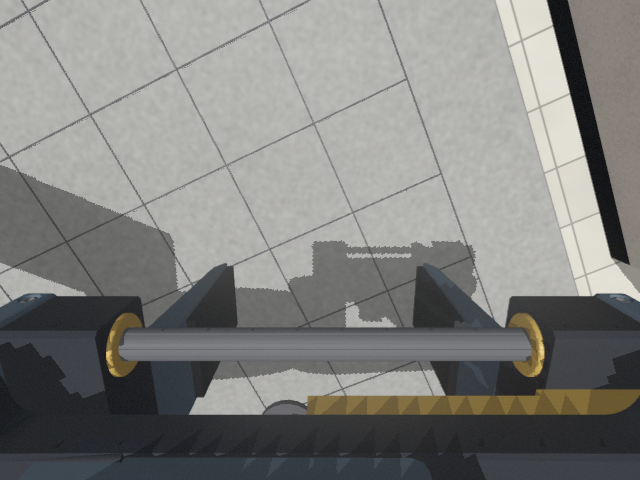

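The head is near (340,265) in the top view and (290,285) in the side view, with the orange rib at top (340,261) and side (289,252). The polariser is at top (172,295), the lens mount at (477,295).

```bash
python3 - <<'E'
import cv2
a=cv2.imread("pics/top0.png")[210:320,280:400]; cv2.imwrite("pics/topc.png",cv2.resize(a,None,fx=6,fy=5.4,interpolation=cv2.INTER_CUBIC)[:600])
a=cv2.imread("pics/side0.png")[225:340,240:340]; cv2.imwrite("pics/sidec.png",cv2.resize(a,None,fx=5,fy=5,interpolation=cv2.INTER_CUBIC))
E
```

```text
(no output)
```

View pics/topc.png

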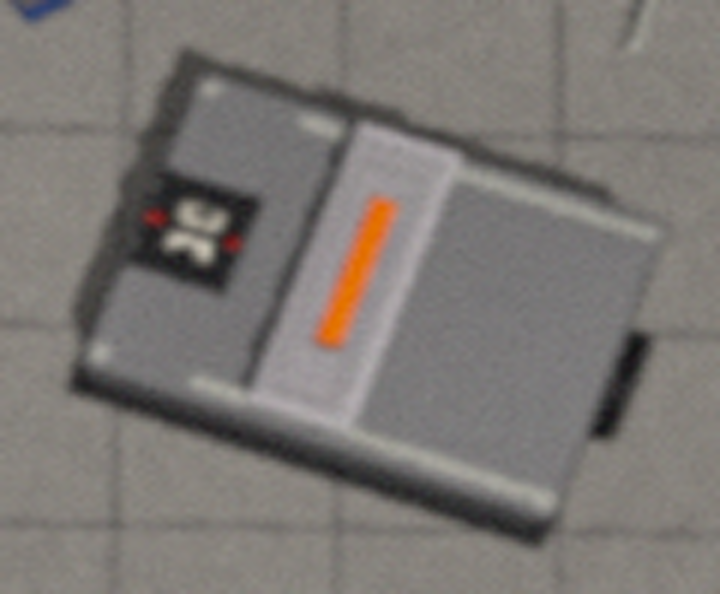

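View pics/sidec.png

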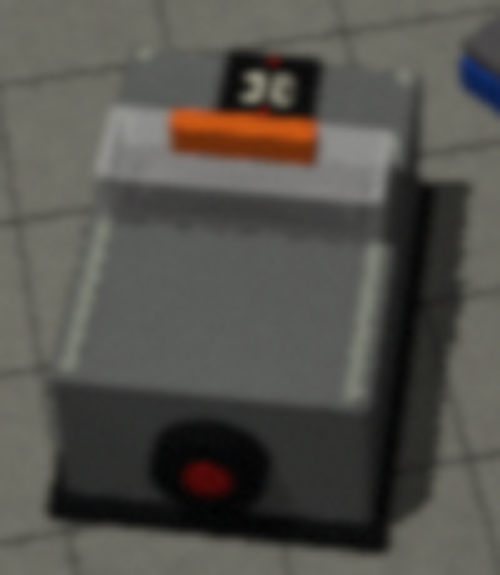

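```bash
cat > h.py <<'E'
import numpy as np,cv2
from workcell import state,grab_frame
def ray(d,u,v,z):
    V=np.array(d["view"]);R=V[:3,:3];t=V[:3,3];c=-R.T@t
    r=R.T@np.array([(u-d["cx"])/d["fx"],(v-d["cy"])/d["fy"],1]);return c+r*(z-c[2])/r[2]
def proj(d,p):
    V=np.array(d["view"]);q=V[:3,:3]@np.array(p)+V[:3,3];return np.array([d["cx"]+d["fx"]*q[0]/q[2],d["cy"]+d["fy"]*q[1]/q[2]])
E
python3 - <<'E'
from h import *
from scipy.optimize import least_squares
T=grab_frame("top");S=grab_frame("side")
t=lambda X,Y:(280+X/6,210+Y/5.4)
s=lambda X,Y:(240+X/5,225+Y/5)
# head-frame pts
hp=[(T,t(660,235),(75,-119,108)),(T,t(552,512),(-75,-119,108)),(T,t(157,217),(0,84,114)),(T,t(232,242),(0,52,114)),
 (T,t(262,200),(24,46,114)),(T,t(222,293),(-24,46,114)),
 (S,s(365,405),(75,-119,108)),(S,s(55,380),(-75,-119,108)),
]
gp=[(T,t(384,200),(35,0,164)),(T,t(330,344),(-35,0,164)),(S,s(172,125),(-35,-6,164)),(S,s(317,137),(35,-6,164))]
def W(p,q): 
    c,s_=np.cos(p[2]),np.sin(p[2]);return [p[0]+c*q[0]-s_*q[1],p[1]+s_*q[0]+c*q[1],q[2]]
def f(p):
    r=[]
    for d,uv,q in hp: r+=list(proj(d,W(p,q))-uv)
    for d,uv,q in gp: r+=list(proj(d,W(p,(q[0],q[1]-p[3],q[2])))-uv)
    return r
o=least_squares(f,[480,0,-.28,0],x_scale=[100,100,.1,10])
print(o.x,np.degrees(o.x[2]));print(np.round(np.array(o.fun).reshape(-1,2),1))
# bystanders
print(ray(T,183,298,0),ray(T,468,295,0),ray(S,236,187,0),ray(S,285,428,0))
E
```

```text
[ 5.61257165e+02 -5.16131944e+01 -3.31460140e-01  2.52783183e+00] -18.991267094000012
[[ 1.1 -3.5]
 [-0.2  1.1]
 [-0.3 -0.1]
 [-0.9 -0.5]
 [-0.4 -0.7]
 [-0.3 -0.2]
 [ 0.7  1.6]
 [-2.4  0.3]
 [-0.3 -1.1]
 [-1.  -0.8]
 [-1.8  0.8]
 [-1.2  1. ]]
[466.99577907 360.21052464   0.        ] [ 489.52656908 -411.00776832    0.        ] [472.15980991 384.27710308   0.        ] [ 484.34848132 -403.97869397    0.        ]
```

```bash
cat >> h.py <<'E'
from scipy.spatial.transform import Rotation as Ro
def tool(s=None):
    s=s or state();return Ro.from_euler('xyz',s["ee_rot"],degrees=True),np.array(s["ee_pos"])
def go(p,yaw):
    R,x=tool();G=Ro.from_euler('xyz',[180,0,yaw],degrees=True)
    print("now",np.round(x,1),np.round(R.as_euler('xyz',degrees=True),2),"shift",np.round(R.inv().apply(np.array(p)-x),1),"turn",np.round((R.inv()*G).as_rotvec(degrees=True),2))
E
python3 - <<'E'
from h import *
d=grab_frame("wrist");R,x=tool();V=np.array(d["view"]);c=-V[:3,:3].T@V[:3,3]
print("cam in tool",R.inv().apply(c-x),"\naxes(rows cam x,y,z in tool)",np.round(R.inv().apply(V[:3,:3]),3))
go([561,-52,300],161)
E
```

```text
cam in tool [  77.91509405    0.27889299 -170.40436235] 
axes(rows cam x,y,z in tool) [[ 0.     1.     0.   ]
 [-0.961  0.    -0.277]
 [-0.277  0.     0.961]]
now [237.4 523.5 213.7] [-179.97   -0.    155.6 ] shift [-532.4 -390.5  -86.1] turn [-0.03 -0.   -5.4 ]
```

```bash
python3 -m creep '[[0,0,0,-43,0,0,0],[0,0,0,-43,0,0,0],[0,-44,-32,0,0,0,0],[0,-44,-32,0,0,0,0],[0,-44,-32,0,0,0,0]]' 10; python3 -m creep '[[0,-44,-33,0,0,0,0],[0,-44,-33,0,0,0,0],[0,-44,-33,0,0,0,0],[0,-44,-33,0,0,0,0],[0,-44,-33,0,0,0,0]]'; python3 - <<'E'
from h import *
go([561,-52,300],161)
E
```

```text
time_s: 0.92
ee_pos: [318.6, 380.3, 300.0]
ee_rot: [180.0, 0.0, 155.7]
force: [0.3, -1.4, -0.0]
gripper_width: 91.4
time_s: 1.55
ee_pos: [450.8, 138.9, 300.1]
ee_rot: [180.0, 0.0, 155.6]
force: [0.5, 0.4, 0.5]
gripper_width: 91.1
now [450.8 138.9 300.1] [1.7997e+02 2.0000e-02 1.5561e+02] shift [-1.792e+02 -1.284e+02  1.000e-01] turn [ 0.03  0.02 -5.39]
```

```bash
python3 -m creep '[[0,-44,-32,0,0,0,0],[0,-44,-32,0,0,0,0],[0,-45,-32,15,0,0,0],[0,-45,-32,25,0,0,0],[0,0,0,20,0,0,-5.4]]'; python3 -m creep '[[0,0,0,0,0,0,0],[0,0,0,0,0,0,0]]'; python3 - <<'E'
from h import *
go([561,-52,240],161)
d=grab_frame("wrist"); cv2.imwrite("pics/w1.png",d["frame"][:,:,::-1])
E
```

```text
time_s: 2.17
ee_pos: [560.7, -52.8, 238.2]
ee_rot: [-180.0, -0.0, 160.9]
force: [-0.7, 0.4, 0.6]
gripper_width: 91.6
time_s: 2.42
ee_pos: [559.8, -49.1, 240.9]
ee_rot: [180.0, 0.1, 161.0]
force: [0.4, 0.9, -0.7]
gripper_width: 91.4
now [559.8 -49.1 240.9] [1.7997e+02 8.0000e-02 1.6097e+02] shift [-2.1 -2.3  0.9] turn [ 0.03  0.08 -0.03]
```

View pics/w1.png

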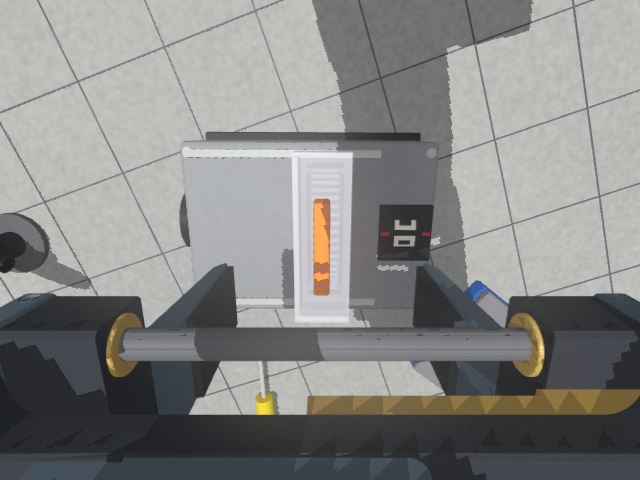

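The wrist view shows the rib spanning (322,199) to (322,295) and the window at (405,234). I'll enlarge it to measure and to read the digits.

```bash
python3 - <<'E'
import cv2
a=cv2.imread("pics/w1.png")
cv2.imwrite("pics/w1c.png",cv2.resize(a[125:325,175:445],None,fx=2.9,fy=2.9,interpolation=cv2.INTER_CUBIC))
cv2.imwrite("pics/w1d.png",cv2.resize(a[195:270,370:445],None,fx=7,fy=7,interpolation=cv2.INTER_CUBIC))
E
```

```text
(no output)
```

View pics/w1c.png

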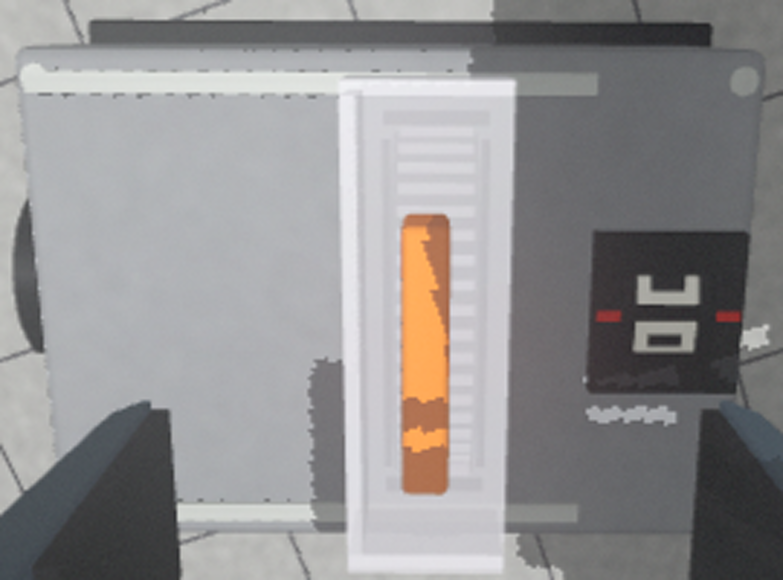

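View pics/w1d.png

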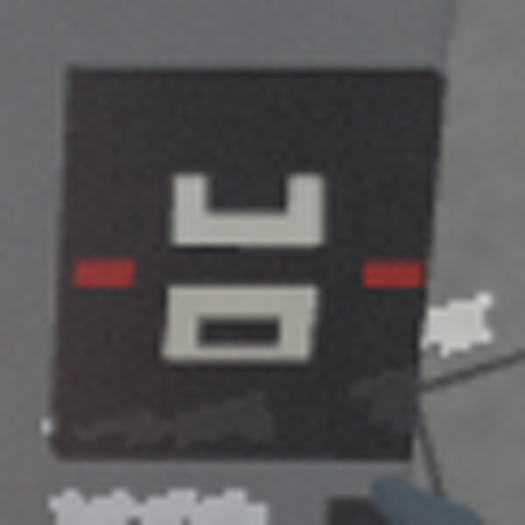

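```bash
python3 - <<'E'
from h import *
d=grab_frame("wrist")
P=lambda X,Y,z:ray(d,370+X/7,195+Y/7,z)
Q=lambda X,Y,z:ray(d,175+X/2.9,125+Y/2.9,z)
b=[P(68,68,114),P(442,72,114),P(412,460,114),P(52,458,114)]
print(np.round(b,1),np.mean(b,0)); m=[P(104,273,114),P(393,273,114)];print(m)
y=m[1]-m[0];print("yaw marks",np.degrees(np.arctan2(-y[0],y[1])))
e=Q(493,533,108)-Q(170,530,108); 
t=[Q(20,47,108),Q(757,50,108)];e=t[1]-t[0];print("back edge",t,np.linalg.norm(e),np.degrees(np.arctan2(-e[0],e[1])))
r=[Q(426,216,164),Q(426,492,164)];e=r[1]-r[0];print("rib",r,np.linalg.norm(e),np.degrees(np.arctan2(e[1],e[0])),np.mean(r,0))
print("bottom rib 164 width",Q(402,350,164)-Q(449,350,164))
yaw=np.radians(-19); w=(m[0]+m[1])/2; 
print("axle from window",w-68*np.array([-np.sin(yaw),np.cos(yaw),0]))
E
```

```text
[[553.7   1.8 114. ]
 [568.6  43.6 114. ]
 [614.7  28.1 114. ]
 [599.9 -14.  114. ]] [584.20881852  14.85797695 114.        ]
[array([579.22687425,  -1.24127746, 114.        ]), array([590.62012433,  31.87192315, 114.        ])]
yaw marks -18.98678958858219
back edge [array([ 453.54017563, -133.56941191,  108.        ]), array([520.88482529,  59.80238155, 108.        ])] 204.7631615839435 -19.20144454762797
rib [array([525.90205335, -38.9282569 , 164.        ]), array([593.13190886, -62.2062895 , 164.        ])] 71.14576778051581 -19.09817956422465 [559.51698111 -50.5672732  164.        ]
bottom rib 164 width [ -3.75500945 -10.91262171   0.        ]
axle from window [562.78486479 -48.9799403  114.        ]
```

```bash
python3 - <<'E'
from h import *
go([560.8,-51,147],161)
E
```

```text
now [559.9 -48.9 241.3] [1.7996e+02 1.4000e-01 1.6102e+02] shift [-1.3 -1.7 94.3] turn [0.04 0.14 0.02]
```

```bash
python3 -m creep '[[0.5,-1.3,-1.7,35,0,0,0],[0.5,0,0,35,0,0,0],[0.5,0,0,23,0,0,0],[0.5,0,0,0,0,0,0]]' 15; python3 -m creep '[[1,0,0,0,0,0,0],[1,0,0,0,0,0,0],[1,0,0,0,0,0,0],[1,0,0,0,0,0,0]]' ; python3 - <<'E'
from h import *
go([560.8,-51,147],161);s=state();print(s["force"],s["torque"],s["gripper_width"])
d=grab_frame("wrist"); cv2.imwrite("pics/w2.png",d["frame"][:,:,::-1])
E
```

```text
time_s: 3.02
ee_pos: [559.3, -50.9, 146.3]
ee_rot: [-180.0, -0.1, 161.0]
force: [0.3, -1.0, 0.1]
gripper_width: 53.7
time_s: 3.52
ee_pos: [560.3, -51.6, 147.4]
ee_rot: [180.0, 0.0, 161.0]
force: [-0.2, 0.7, -0.5]
gripper_width: 14.4
now [560.3 -51.6 147.4] [1.7999e+02 5.0000e-02 1.6100e+02] shift [-0.2  0.7  0.4] turn [0.01 0.05 0.  ]
[-0.2137253   0.72859123 -0.54596593] [-0.00682062  0.01559855 -0.0571134 ] 14.35746174904866
```

View pics/w2.png

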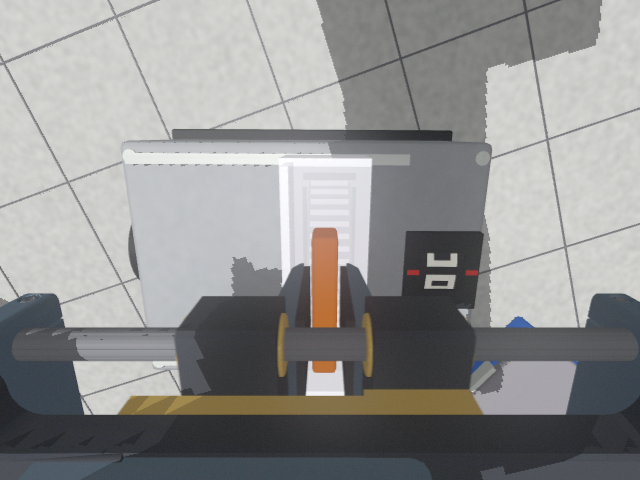

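Jaws are centred on the rib at (325,300). The window is visible at (440,272). Next I'll finish closing and drag the guard open.

```bash
python3 -m creep '[[1,0,0,0,0,0,0],[1,0,0,0,0,0,0],[1,0,-8,0,0,0,0],[1,0,-12,0,0,0,0],[1,0,-12,0,0,0,0]]' 20; python3 -m creep '[[1,0,-12,0,0,0,0],[1,0,-12,0,0,0,0],[1,0,-12,0,0,0,0],[1,0,-10,0,0,0,0],[1,0,-6,0,0,0,0]]'; python3 -m creep '[[1,0,0,0,0,0,0]]'; python3 - <<'E'
from h import *
go([560.8,-51,147],161)
d=grab_frame("wrist"); cv2.imwrite("pics/w3.png",d["frame"][:,:,::-1])
E
```

```text
time_s: 4.2
ee_pos: [549.5, -82.5, 147.3]
ee_rot: [180.0, 0.0, 161.0]
force: [-0.4, 2.4, 4.8]
gripper_width: 11.9
time_s: 4.82
ee_pos: [532.2, -132.0, 147.3]
ee_rot: [180.0, -0.0, 160.9]
force: [-2.3, 3.0, 6.0]
gripper_width: 12.0
time_s: 4.95
ee_pos: [531.9, -132.6, 147.3]
ee_rot: [-179.9, -0.0, 161.0]
force: [-2.0, -1.3, 5.5]
gripper_width: 11.7
now [ 531.9 -132.6  147.3] [-1.7992e+02 -2.0000e-02  1.6096e+02] shift [-0.6 86.6  0.2] turn [-0.08 -0.02 -0.04]
```

View pics/w3.png

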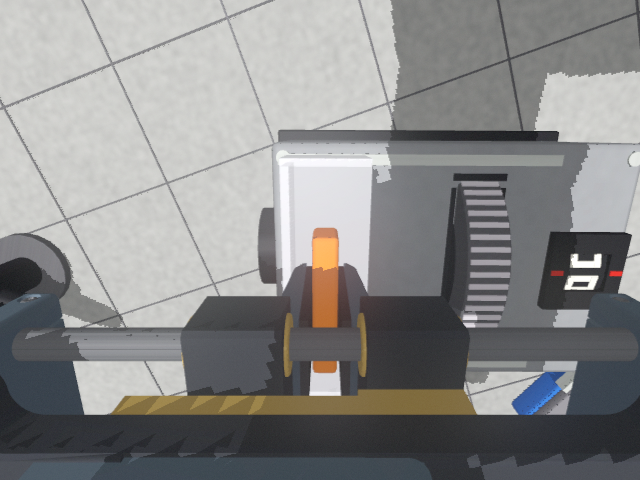

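The guard is off the wheel: its rib is at (325,300) and the bare wheel at (485,250). Now release, rise and move above the wheel.

```bash
python3 -m creep '[[0.6,0,0,0,0,0,0],[0.6,0,0,0,0,0,0],[0.6,0,0,-25,0,0,0],[0.6,0,0,-25,0,0,0],[0.6,0,30,0,0,0,0]]'; python3 -m creep '[[0.6,0,30,0,0,0,0],[0.6,0,28,0,0,0,0],[0.6,0,0,0,0,0,0],[0.6,0,0,0,0,0,0]]'; python3 - <<'E'
from h import *
go([562,-50,118],161)
d=grab_frame("wrist"); cv2.imwrite("pics/w4.png",d["frame"][:,:,::-1])
E
```

```text
time_s: 5.62
ee_pos: [543.5, -104.0, 198.7]
ee_rot: [-180.0, 0.2, 160.9]
force: [0.5, 0.2, -0.1]
gripper_width: 36.5
time_s: 6.12
ee_pos: [561.1, -48.3, 196.6]
ee_rot: [-180.0, -0.0, 161.0]
force: [0.7, 0.9, 0.0]
gripper_width: 36.6
now [561.1 -48.3 196.6] [-1.7995e+02 -4.0000e-02  1.6102e+02] shift [-1.4 -1.3 78.6] turn [-0.05 -0.04  0.02]
```

View pics/w4.png

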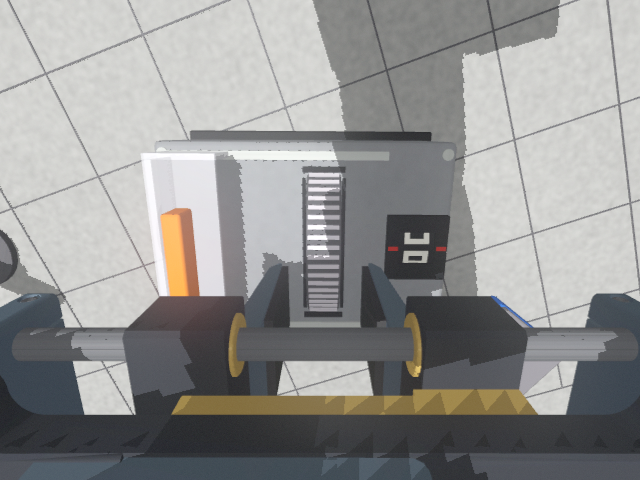

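```bash
python3 - <<'E'
from h import *
d=grab_frame("wrist");R,x=tool()
for n,u,v,z in [("mL",393,248.5,114),("mR",440.5,248.5,114),("slot top",324.5,169,108),("slot bot",324.5,317,108),("slotL",303,240,108),("slotR",346,240,108),("wheelTopL",307,240,134),("R",341,240,134)]:
    p=ray(d,u,v,z);print(n,np.round(p,1),"tool",np.round(R.inv().apply(p-x),1))
E
```

```text
mL [578.7  -1.6 114. ] tool [-1.3 50.2 82.7]
mR [589.9  31.1 114. ] tool [-1.2 84.8 82.7]
slot top [508.9 -30.4 108. ] tool [55.3  0.2 88.8]
slot bot [617.8 -67.9 108. ] tool [-59.9   0.3  88.7]
slotL [552.8 -62.4 108. ] tool [  3.4 -15.7  88.8]
slotR [563.1 -32.2 108. ] tool [ 3.4 16.2 88.7]
wheelTopL [547.1 -55.9 134. ] tool [ 10.9 -11.4  62.8]
R [554.5 -34.4 134. ] tool [10.9 11.3 62.7]
```

```bash
python3 -m creep '[[0.6,-1.8,0.3,39.6,0,0,0],[0.6,14.8,0,1.3,0,-10,0],[0.6,14.8,0,1.3,0,-10,0],[0.6,14.8,0,1.3,0,-10,0],[0.6,0,0,0,0,0,0]]'; python3 -m creep '[[0.6,0,0,0,0,0,0]]'; cat >> h.py <<'E'
AX=np.array([563,-48.9,72.]);YAW=np.radians(-19)
def rad():
    R,x=tool();hx=np.array([np.cos(YAW),np.sin(YAW),0]);hy=np.array([-np.sin(YAW),np.cos(YAW),0])
    r=x-AX;a=r@hx;z=R.apply([0,0,1]);s=state()
    print("pos hx %.1f hy %.1f hz %.1f R %.1f theta %.1f tilt %.1f  z.hy %.3f grip %.1f F %s"%(a,r@hy,r[2],np.hypot(a,r[2]),np.degrees(np.arctan2(a,r[2])),np.degrees(np.arctan2(-z@hx,-z[2])),z@hy,s["gripper_width"],np.round(s["force"],1)))
def snap(n,crop=None,k=5):
    d=grab_frame("wrist");f=d["frame"][:,:,::-1]
    if crop: 
        a,b,c,e=crop;f=cv2.resize(f[a:b,c:e],None,fx=k,fy=k,interpolation=cv2.INTER_CUBIC)
    cv2.imwrite(f"pics/{n}.png",f);return d
E
python3 - <<'E'
from h import *
R,x=tool();rad();snap("w5")
E
```

```text
time_s: 6.85
ee_pos: [518.8, -37.9, 143.3]
ee_rot: [-179.3, 28.2, 161.1]
force: [-0.3, 0.5, 0.4]
gripper_width: 36.4
time_s: 6.98
ee_pos: [526.8, -38.1, 147.9]
ee_rot: [-179.6, 28.8, 160.8]
force: [0.2, -0.6, 0.5]
gripper_width: 36.4
pos hx -37.8 hy -1.6 hz 75.9 R 84.8 theta -26.4 tilt -28.8  z.hy -0.009 grip 36.4 F [ 0.2 -0.6  0.5]
```

View pics/w5.png

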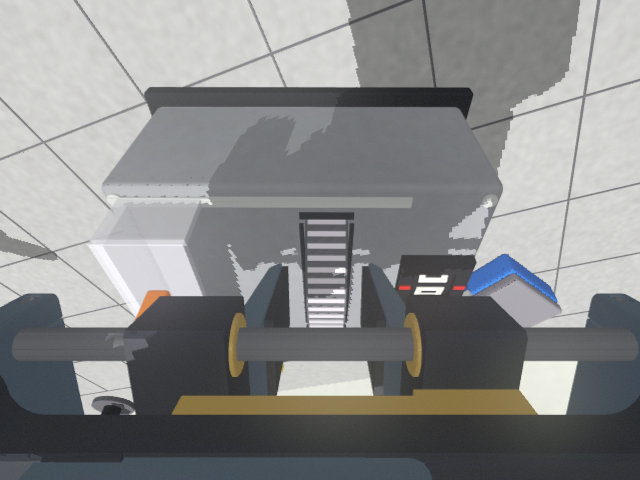

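```bash
python3 -m creep '[[0.6,0,0,0,0,0,0],[0.6,0,0,0,0,0,0]]'; python3 - <<'E'
from h import *
rad()
E
```

```text
time_s: 7.28
ee_pos: [526.4, -38.0, 147.0]
ee_rot: [-179.6, 28.7, 160.8]
force: [-0.6, 0.5, -0.2]
gripper_width: 36.5
pos hx -38.2 hy -1.6 hz 75.0 R 84.2 theta -27.0 tilt -28.7  z.hy -0.009 grip 36.5 F [-0.6  0.5 -0.2]
```

```bash
python3 -m creep '[[0.6,2.5,1.5,10,0,0,0],[0.6,0,0,18,0,0,0],[0.6,0,0,0,0,0,0],[1,0,0,0,0,0,0],[1,0,0,0,0,0,0]]' 12; python3 -m creep '[[1,0,0,0,0,0,0],[1,0,0,0,0,0,0]]'; python3 - <<'E'
from h import *
rad();snap("w6")
E
```

```text
time_s: 7.9
ee_pos: [535.8, -40.7, 120.9]
ee_rot: [-179.5, 28.7, 160.9]
force: [1.5, -4.4, -2.3]
gripper_width: 23.8
time_s: 8.15
ee_pos: [535.8, -40.6, 120.9]
ee_rot: [-179.5, 28.7, 160.9]
force: [-0.1, -4.8, -0.8]
gripper_width: 23.8
pos hx -28.4 hy -1.0 hz 48.9 R 56.5 theta -30.2 tilt -28.7  z.hy -0.010 grip 23.8 F [-0.1 -4.8 -0.8]
```

View pics/w6.png

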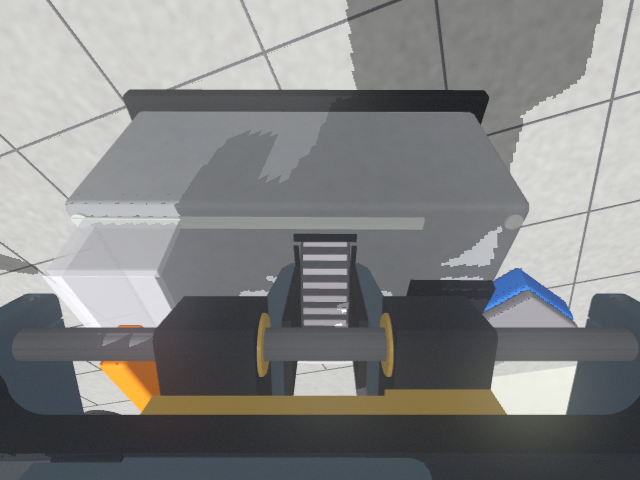

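The wheel is pinched (23.8 mm). Stroke 1: 58° towards +x.

```bash
python3 -m creep '[[1,-5.7,0,0.3,0,5.8,0],[1,-5.7,0,0.3,0,5.8,0],[1,-5.7,0,0.3,0,5.8,0],[1,-5.7,0,0.3,0,5.8,0],[1,-5.7,0,0.3,0,5.8,0]]'; python3 - <<'E'
from h import *
rad()
E
python3 -m creep '[[1,-5.7,0,0.3,0,5.8,0],[1,-5.7,0,0.3,0,5.8,0],[1,-5.7,0,0.3,0,5.8,0],[1,-5.7,0,0.3,0,5.8,0],[1,-5.7,0,0.3,0,5.8,0]]';python3 - <<'E'
from h import *
rad();snap("w7")
E
```

```text
time_s: 8.82
ee_pos: [560.7, -49.3, 127.6]
ee_rot: [-179.5, -0.6, 160.7]
force: [-2.5, -2.5, -5.3]
gripper_width: 23.7
pos hx -2.1 hy -1.2 hz 55.6 R 55.6 theta -2.1 tilt 0.6  z.hy -0.008 grip 23.7 F [-2.5 -2.5 -5.3]
time_s: 9.45
ee_pos: [586.5, -58.4, 120.4]
ee_rot: [-179.4, -29.7, 160.5]
force: [-5.4, -0.2, -2.7]
gripper_width: 23.8
pos hx 25.3 hy -1.3 hz 48.4 R 54.7 theta 27.6 tilt 29.7  z.hy -0.005 grip 23.8 F [-5.4 -0.2 -2.7]
```

View pics/w7.png

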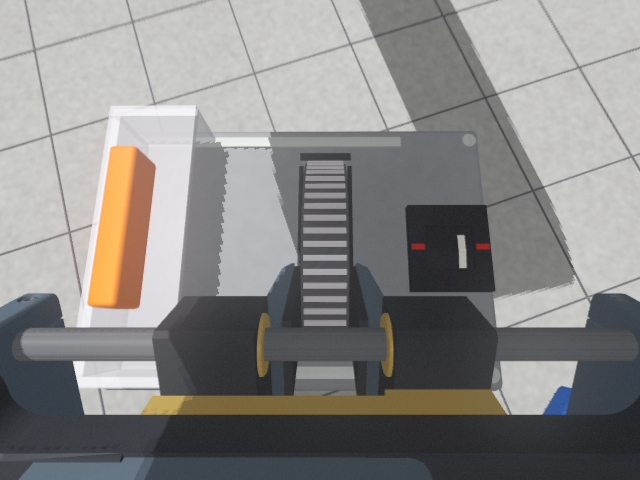

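Digit 1 is now roughly centred at (461,251), so the wheel followed by about 55°. About 107° remains. Next I'll release, back off and return for the second stroke.

```bash
python3 -m creep '[[0.6,0,0,0,0,0,0],[0.6,0,0,0,0,0,0],[0.6,0,0,-14,0,0,0],[0.6,0,0,-14,0,0,0]]';python3 -m creep '[[0.6,12,0,1.0,0,-8.3,0],[0.6,12,0,1.0,0,-8.3,0],[0.6,12,0,1.0,0,-8.3,0],[0.6,12,0,1.0,0,-8.3,0],[0.6,12,0,1.0,0,-8.3,0]]'; python3 -m creep '[[0.6,12,0,1.0,0,-8.3,0],[0.6,12,0,1.0,0,-8.3,0],[0.6,0,0,0,0,0,0],[0.6,0,0,0,0,0,0]]'; python3 - <<'E'
from h import *
rad();snap("w8")
E
```

```text
time_s: 10.0
ee_pos: [601.4, -62.5, 146.8]
ee_rot: [-179.6, -29.1, 160.5]
force: [-0.6, -0.0, -1.1]
gripper_width: 36.4
time_s: 10.62
ee_pos: [546.6, -43.2, 155.5]
ee_rot: [-179.7, 12.7, 160.7]
force: [0.2, -0.4, -0.5]
gripper_width: 36.2
time_s: 11.12
ee_pos: [527.0, -35.9, 146.6]
ee_rot: [-179.6, 29.0, 160.8]
force: [0.9, 0.3, 0.4]
gripper_width: 36.0
pos hx -38.3 hy 0.6 hz 74.6 R 83.9 theta -27.2 tilt -29.0  z.hy -0.008 grip 36.0 F [0.9 0.3 0.4]
```

View pics/w8.png

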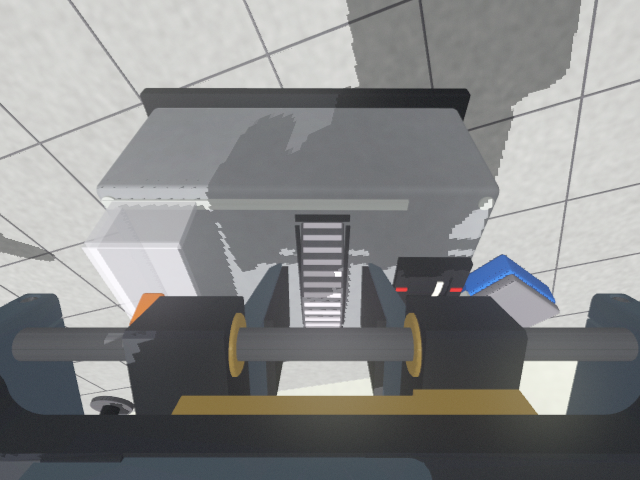

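```bash
python3 -m creep '[[0.6,2.5,-0.3,10,0,0,0],[0.6,0,0,18,0,0,0],[0.6,0,0,0,0,0,0],[1,0,0,0,0,0,0],[1,0,0,0,0,0,0]]' 12; python3 -m creep '[[1,0,0,0,0,0,0],[1,0,0,0,0,0,0]]'; python3 - <<'E'
from h import *
rad()
E
python3 -m creep '[[1,-5.4,0,0.3,0,5.5,0],[1,-5.4,0,0.3,0,5.5,0],[1,-5.4,0,0.3,0,5.5,0],[1,-5.4,0,0.3,0,5.5,0],[1,-5.4,0,0.3,0,5.5,0]]'; python3 -m creep '[[1,-5.4,0,0.3,0,5.5,0],[1,-5.4,0,0.3,0,5.5,0],[1,-5.4,0,0.3,0,5.5,0],[1,-5.4,0,0.3,0,5.5,0],[1,-5.4,0,0.3,0,5.5,0]]';python3 - <<'E'
from h import *
rad();snap("w9")
E
```

```text
time_s: 11.8
ee_pos: [535.2, -40.4, 118.8]
ee_rot: [-179.5, 28.8, 160.9]
force: [2.3, -3.8, -3.5]
gripper_width: 24.3
time_s: 12.05
ee_pos: [535.2, -40.4, 118.8]
ee_rot: [-179.5, 28.8, 160.9]
force: [2.2, -4.5, -4.0]
gripper_width: 23.8
pos hx -29.0 hy -1.0 hz 46.8 R 55.1 theta -31.8 tilt -28.8  z.hy -0.010 grip 23.8 F [ 2.2 -4.5 -4. ]
time_s: 12.68
ee_pos: [558.1, -48.5, 126.0]
ee_rot: [-179.6, 1.0, 160.7]
force: [-1.8, -2.2, -2.1]
gripper_width: 23.8
time_s: 13.3
ee_pos: [583.2, -57.3, 120.5]
ee_rot: [-179.5, -26.5, 160.5]
force: [-3.8, -0.0, 0.3]
gripper_width: 23.9
pos hx 21.8 hy -1.3 hz 48.5 R 53.1 theta 24.2 tilt 26.5  z.hy -0.004 grip 23.9 F [-3.8 -0.   0.3]
```

View pics/w9.png

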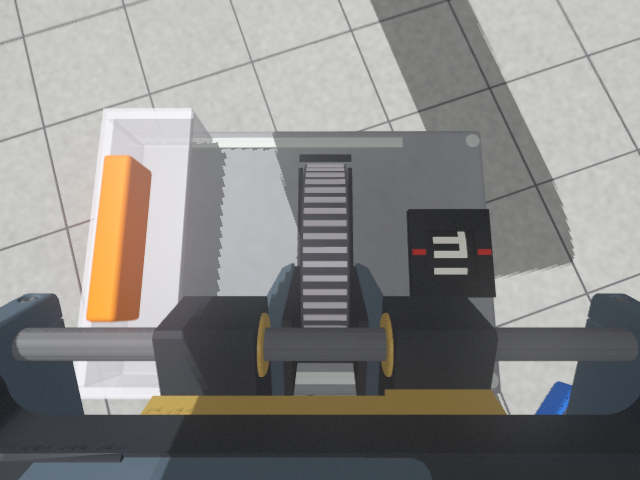

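The window now shows the 3 moving in above centre (mark row v=252) and the top of the 2 below at v=271. Estimated angle is about 8.0, leaving about 45°. Third stroke.

```bash
python3 -m creep '[[0.6,0,0,0,0,0,0],[0.6,0,0,0,0,0,0],[0.6,0,0,-15,0,0,0],[0.6,0,0,-15,0,0,0]]';python3 -m creep '[[0.6,12,0,1.0,0,-8.3,0],[0.6,12,0,1.0,0,-8.3,0],[0.6,12,0,1.0,0,-8.3,0],[0.6,0,0,0,0,0,0],[0.6,0,0,0,0,0,0]]'; python3 - <<'E'
from h import *
rad();snap("w10",(190,310,370,500),5)
E
```

```text
time_s: 13.85
ee_pos: [597.3, -61.5, 148.1]
ee_rot: [-179.6, -26.1, 160.5]
force: [0.1, 0.1, -1.6]
gripper_width: 36.2
time_s: 14.48
ee_pos: [565.2, -50.1, 156.0]
ee_rot: [-179.6, -1.1, 160.6]
force: [0.1, 0.5, -0.5]
gripper_width: 36.7
pos hx 2.5 hy -0.4 hz 84.0 R 84.1 theta 1.7 tilt 1.1  z.hy -0.006 grip 36.7 F [ 0.1  0.5 -0.5]
```

View pics/w10.png

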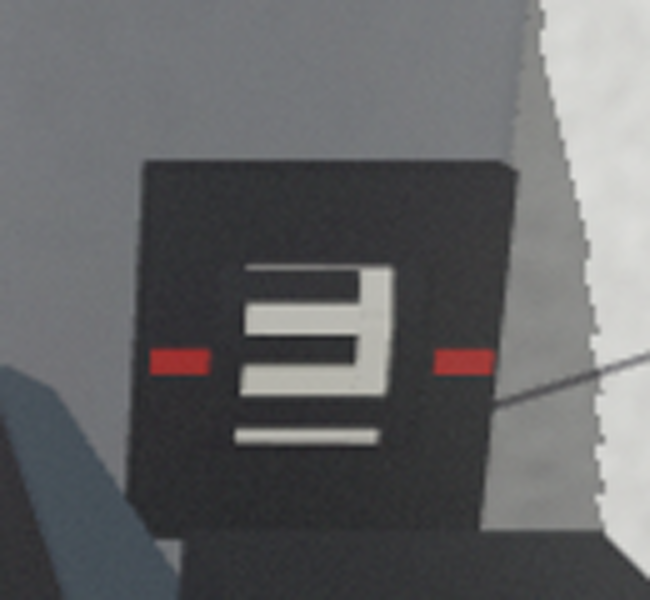

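Digit 3's middle bar is at crop row 319 and the marks are at 362, so the angle is about 8.04 after parallax and about 43° remains.

```bash
python3 -m creep '[[0.6,12,0,1.0,0,-8.3,0],[0.6,12,0,1.0,0,-8.3,0],[0.6,12,0,1.0,0,-8.3,0],[0.6,0,0,0,0,0,0],[0.6,0,0,0,0,0,0]]'; python3 - <<'E'
from h import *
rad()
E
```

```text
time_s: 15.15
ee_pos: [533.3, -38.5, 148.3]
ee_rot: [-179.6, 23.7, 160.8]
force: [0.8, 0.4, 0.3]
gripper_width: 36.6
pos hx -31.4 hy 0.1 hz 76.3 R 82.5 theta -22.4 tilt -23.7  z.hy -0.008 grip 36.6 F [0.8 0.4 0.3]
```

```bash
python3 -m creep '[[0.6,0.7,-0.5,10,0,0,0],[0.6,0,0,16,0,0,0],[0.6,0,0,0,0,0,0],[1,0,0,0,0,0,0],[1,0,0,0,0,0,0]]' 12; python3 -m creep '[[1,0,0,0,0,0,0],[1,0,0,0,0,0,0]]'; python3 - <<'E'
from h import *
rad()
E
python3 -m creep '[[1,-4.9,0,0.15,0,5,0],[1,-4.9,0,0.15,0,5,0],[1,-4.9,0,0.15,0,5,0],[1,-4.9,0,0.15,0,5,0]]'; python3 -m creep '[[1,-4.9,0,0.15,0,5,0],[1,-4.9,0,0.15,0,5,0],[1,-4.9,0,0.15,0,5,0],[1,0,0,0,0,0,0],[1,0,0,0,0,0,0]]';python3 - <<'E'
from h import *
rad();snap("w11",(190,310,370,500),5)
E
```

```text
time_s: 15.78
ee_pos: [540.3, -42.2, 123.4]
ee_rot: [-179.6, 23.7, 160.8]
force: [2.4, -2.0, -4.4]
gripper_width: 23.9
time_s: 16.02
ee_pos: [540.2, -42.2, 123.4]
ee_rot: [-179.6, 23.7, 160.8]
force: [4.4, -1.2, -3.1]
gripper_width: 23.8
pos hx -23.7 hy -1.1 hz 51.4 R 56.6 theta -24.8 tilt -23.7  z.hy -0.008 grip 23.8 F [ 4.4 -1.2 -3.1]
time_s: 16.52
ee_pos: [555.8, -47.7, 127.6]
ee_rot: [-179.6, 3.2, 160.7]
force: [-0.6, -0.7, -7.3]
gripper_width: 23.7
time_s: 17.15
ee_pos: [571.5, -53.2, 126.4]
ee_rot: [-179.6, -11.3, 160.6]
force: [1.9, -0.0, -7.1]
gripper_width: 23.6
pos hx 9.5 hy -1.3 hz 54.4 R 55.2 theta 9.9 tilt 11.3  z.hy -0.006 grip 23.6 F [ 1.9 -0.  -7.1]
```

View pics/w11.png

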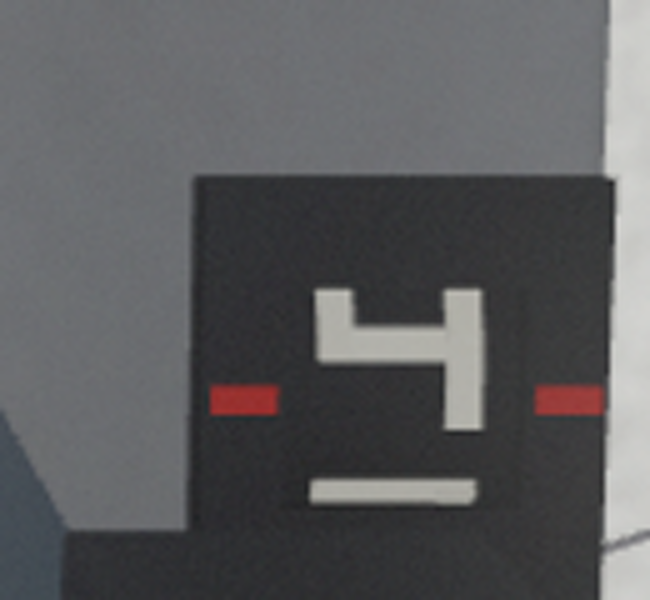

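Digit 4 shows, with its bar at crop row 344 and the marks at 400, so it still needs a little more. I'll work out how much using the calibration.

```bash
cat >> h.py <<'E'
from scipy.optimize import brentq
def ang(d,vm,vb,hoff=0):
    # mark row vm, digit mid row vb (full-image px): angle of digit centre past window (neg = towards -x); hoff = arc mm of the feature from digit centre, + to +x
    hx=np.array([np.cos(YAW),np.sin(YAW),0]);hy=np.array([-np.sin(YAW),np.cos(YAW),0])
    m=proj(d,AX+hy*68+[0,0,42])[1]
    g=lambda f:proj(d,AX+hy*68+hx*40*np.sin(f)+[0,0,40*np.cos(f)])[1]-m-(vb-vm)
    return np.degrees(brentq(g,-.8,.8))-np.degrees(hoff/40)
E
python3 - <<'E'
from h import *
d=grab_frame("wrist")
print(ang(d,190+400/5,190+344/5), ang(d,270,190+430/5,10), ang(d,270,190+479/5,15.1),"pred mark",proj(d,AX+68*np.array([.3256,.9455,0])+[0,0,42]))
E
```

```text
-8.291116212528463 -9.025498183500282 -8.124533570410653 pred mark [452.31996464 271.51821502]
```

```bash
python3 -m creep '[[1,-4.1,0,0.1,0,4.2,0],[1,-4.1,0,0.1,0,4.2,0],[1,0,0,0,0,0,0],[1,0,0,0,0,0,0]]'; python3 - <<'E'
from h import *
rad();d=snap("w12",(190,310,370,500),5)
E
```

```text
time_s: 17.75
ee_pos: [578.2, -55.5, 124.7]
ee_rot: [-179.6, -19.8, 160.5]
force: [-1.5, 0.4, -7.7]
gripper_width: 24.1
pos hx 16.5 hy -1.3 hz 52.7 R 55.2 theta 17.4 tilt 19.8  z.hy -0.005 grip 24.1 F [-1.5  0.4 -7.7]
```

View pics/w12.png

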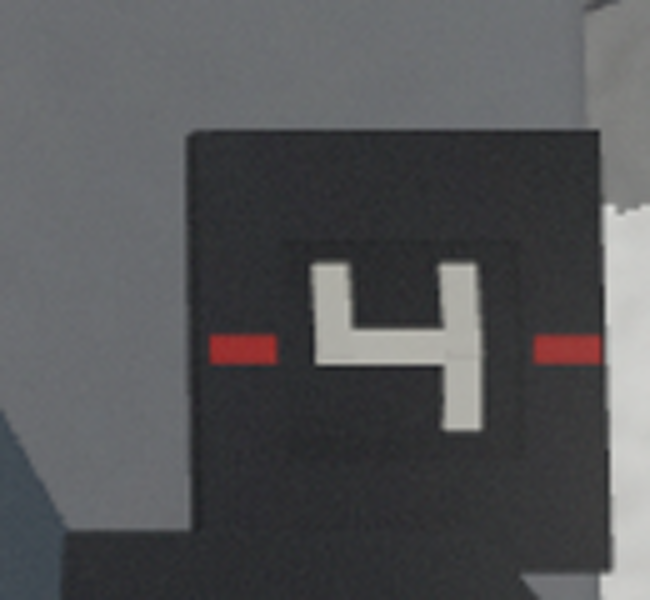

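```bash
python3 - <<'E'
from h import *
d=grab_frame("wrist")
print(ang(d,260,190+346/5), ang(d,260,190+431/5,10), ang(d,260,190+262/5,-10))
E
```

```text
-0.6446823521639223 -1.5478161632608263 0.2610189466299566
```

```bash
python3 -m creep '[[1,-0.6,0,0,0,0.6,0],[1,0,0,0,0,0,0],[0.6,0,0,0,0,0,0],[0.6,0,0,0,0,0,0]]'; python3 -m creep '[[0.6,0,0,-15,0,0,0],[0.6,0,0,-15,0,0,0],[0.6,8,0,0.5,0,-5.5,0],[0.6,0,0,0,0,0,0],[0.6,0,0,0,0,0,0]]'; python3 - <<'E'
from h import *
rad();d=snap("w13",(190,310,370,500),5)
E
```

```text
time_s: 18.35
ee_pos: [580.3, -56.6, 126.1]
ee_rot: [-179.6, -20.2, 160.5]
force: [0.2, 0.6, -0.4]
gripper_width: 35.9
time_s: 18.98
ee_pos: [582.8, -57.0, 155.9]
ee_rot: [-179.6, -14.9, 160.5]
force: [1.3, 0.1, -0.7]
gripper_width: 36.2
pos hx 21.4 hy -1.2 hz 83.9 R 86.5 theta 14.3 tilt 14.9  z.hy -0.005 grip 36.2 F [ 1.3  0.1 -0.7]
```

View pics/w13.png

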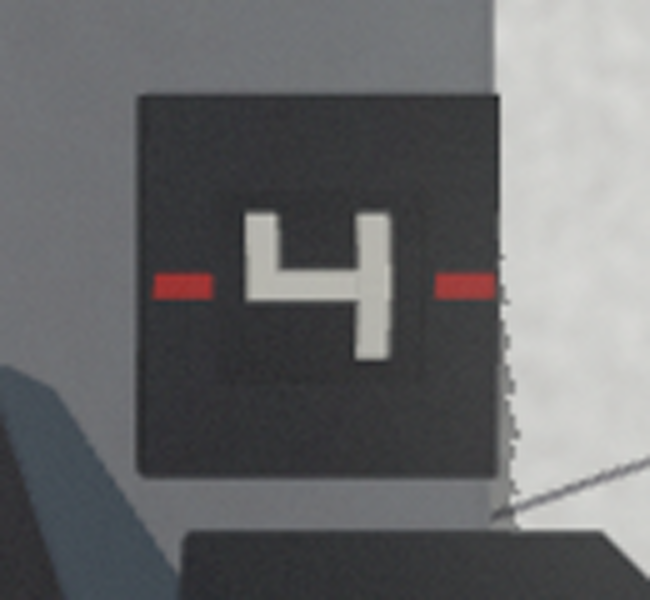

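Digit 4 is centred, with its middle at crop row 286 against the marks at 286.5. Next I'll lift, straighten and return to the rib.

```bash
python3 -m creep '[[0.6,0,0,-25,0,0,0],[0.6,0,0,-20,0,-5,0],[0.6,0,0,0,0,-5,0],[0.6,0,0,0,0,-5,0],[0.6,0,0,0,0,0,0]]'; python3 -m creep '[[0.6,0,0,0,0,0,0]]'; python3 - <<'E'
from h import *
rad();go([531.9,-132.6,200],161)
E
```

```text
time_s: 19.65
ee_pos: [592.5, -60.1, 198.9]
ee_rot: [-179.6, 0.0, 160.7]
force: [-0.2, 0.1, -0.2]
gripper_width: 36.5
time_s: 19.77
ee_pos: [593.8, -60.6, 198.4]
ee_rot: [-179.6, 0.0, 160.6]
force: [0.6, -0.2, -0.2]
gripper_width: 36.4
pos hx 32.9 hy -1.0 hz 126.4 R 130.6 theta 14.6 tilt -0.0  z.hy -0.007 grip 36.4 F [ 0.6 -0.2 -0.2]
now [593.8 -60.6 198.4] [-1.7960e+02  4.0000e-02  1.6064e+02] shift [ 34.5 -88.5  -1. ] turn [-0.4   0.04 -0.36]
```

```bash
python3 -m creep '[[0.6,11,-30,0,0,0,0],[0.6,11,-30,0,0,0,0],[0.6,12,-28,0,-0.4,0,-0.4],[0.6,0,0,0,0,0,0],[0.6,0,0,0,0,0,0]]'; python3 - <<'E'
from h import *
rad();go([531.9,-132.6,147.3],161);d=snap("w14")
E
```

```text
time_s: 20.4
ee_pos: [532.9, -132.1, 199.0]
ee_rot: [180.0, 0.1, 161.0]
force: [-0.2, 1.2, -0.4]
gripper_width: 36.6
pos hx -1.4 hy -88.5 hz 127.0 R 127.0 theta -0.6 tilt -0.1  z.hy 0.001 grip 36.6 F [-0.2  1.2 -0.4]
now [ 532.9 -132.1  199. ] [1.7997e+02 1.0000e-01 1.6102e+02] shift [ 0.9 -0.8 51.7] turn [0.03 0.1  0.02]
```

View pics/w14.png

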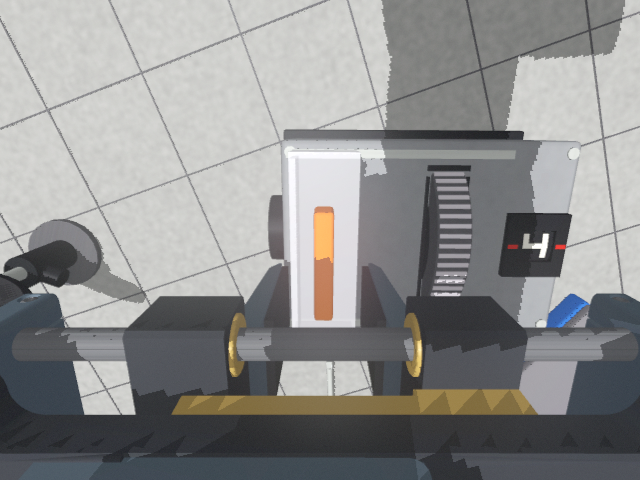

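The rib is centred between the jaws at (324,260) and the 4 is still centred. Descend, grip, and slide shut.

```bash
python3 -m creep '[[0.6,0.9,-0.5,25,0,0,0],[0.6,0,0,27,0,0,0],[0.6,0,0,0,0,0,0],[1,0,0,0,0,0,0],[1,0,0,0,0,0,0]]' 20;  python3 -m creep '[[1,0,0,0,0,0,0],[1,0,0,0,0,0,0],[1,0,8,0,0,0,0],[1,0,12,0,0,0,0],[1,0,12,0,0,0,0]]'; python3 - <<'E'
from h import *
rad()
E
python3 -m creep '[[1,0,12,0,0,0,0],[1,0,12,0,0,0,0],[1,0,12,0,0,0,0],[1,0,10,0,0,0,0],[1,0,6,0,0,0,0]]';python3 -m creep '[[1,0,0,0,0,0,0],[1,0,0,0,0,0,0]]'; python3 - <<'E'
from h import *
rad()
E
```

```text
time_s: 21.08
ee_pos: [531.6, -132.3, 148.3]
ee_rot: [180.0, 0.2, 161.1]
force: [-0.1, -0.2, 0.3]
gripper_width: 19.2
time_s: 21.7
ee_pos: [542.1, -101.7, 148.0]
ee_rot: [-180.0, 0.2, 161.0]
force: [-0.8, -2.0, 4.0]
gripper_width: 11.8
pos hx -2.6 hy -56.7 hz 76.0 R 76.1 theta -1.9 tilt -0.2  z.hy -0.000 grip 11.8 F [-0.8 -2.   4. ]
time_s: 22.32
ee_pos: [559.5, -52.2, 148.0]
ee_rot: [180.0, 0.3, 161.1]
force: [0.7, -2.2, 5.0]
gripper_width: 12.0
time_s: 22.58
ee_pos: [559.6, -51.8, 148.0]
ee_rot: [179.9, 0.3, 161.0]
force: [1.3, 0.4, 6.4]
gripper_width: 11.4
pos hx -2.3 hy -3.9 hz 76.0 R 76.1 theta -1.7 tilt -0.3  z.hy 0.002 grip 11.4 F [1.3 0.4 6.4]
```

```bash
python3 -m creep '[[1,0,1,0,0,0,0],[1,0,1,0,0,0,0],[1,0,1,0,0,0,0],[1,0,0,0,0,0,0]]'; python3 - <<'E'
from h import *
rad()
E
python3 -m creep '[[1,0,1,0,0,0,0],[1,0,1,0,0,0,0],[1,0,0,0,0,0,0]]'; python3 - <<'E'
from h import *
rad()
E
```

```text
time_s: 23.08
ee_pos: [560.2, -49.9, 148.0]
ee_rot: [180.0, 0.3, 161.1]
force: [1.0, -1.1, 5.3]
gripper_width: 11.9
pos hx -2.3 hy -1.9 hz 76.0 R 76.1 theta -1.7 tilt -0.3  z.hy 0.000 grip 11.9 F [ 1.  -1.1  5.3]
time_s: 23.45
ee_pos: [560.5, -49.2, 148.0]
ee_rot: [-179.9, 0.3, 161.1]
force: [-0.0, -3.9, 5.1]
gripper_width: 11.8
pos hx -2.3 hy -1.1 hz 76.0 R 76.1 theta -1.7 tilt -0.3  z.hy -0.002 grip 11.8 F [-0.  -3.9  5.1]
```

```bash
python3 -m creep '[[1,0,1,0,0,0,0],[1,0,1,0,0,0,0],[1,0,0,0,0,0,0]]'; python3 - <<'E'
from h import *
rad()
E
python3 -m creep '[[1,0,1,0,0,0,0],[1,0,1,0,0,0,0],[1,0,0,0,0,0,0]]'; python3 - <<'E'
from h import *
rad()
E
```

```text
time_s: 23.82
ee_pos: [560.5, -49.2, 148.0]
ee_rot: [-179.7, 0.2, 161.1]
force: [-2.4, -10.2, 6.7]
gripper_width: 12.1
pos hx -2.3 hy -1.1 hz 76.0 R 76.0 theta -1.7 tilt -0.2  z.hy -0.006 grip 12.1 F [ -2.4 -10.2   6.7]
time_s: 24.2
ee_pos: [560.5, -49.1, 148.0]
ee_rot: [-179.5, 0.2, 161.2]
force: [-2.6, -14.7, 6.9]
gripper_width: 12.0
pos hx -2.3 hy -1.0 hz 76.0 R 76.0 theta -1.8 tilt -0.2  z.hy -0.010 grip 12.0 F [ -2.6 -14.7   6.9]
```

The guard is hard against its shut stop: force builds to 15 N with no further travel. Relax, release and lift away.

```bash
python3 -m creep '[[1,0,-3.5,0,0,0,0],[0.6,0,0,0,0,0,0],[0.6,0,0,0,0,0,0],[0.6,0,0,0,0,0,0]]'; python3 - <<'E'
from h import *
rad()
E
python3 -m creep '[[0.6,0,0,-25,0,0,0],[0.6,0,0,-30,0,0,0],[0.6,0,0,-30,0,0,0],[0.6,0,0,0,0,0,0],[0.6,0,0,0,0,0,0]]'; python3 - <<'E'
from h import *
rad();d=snap("w15",(120,320,190,470),2.8);snap("w16",(190,290,370,470),6)
E
```

```text
time_s: 24.7
ee_pos: [559.6, -47.1, 146.7]
ee_rot: [-180.0, 0.0, 161.1]
force: [0.6, -0.1, 0.8]
gripper_width: 36.0
pos hx -3.8 hy 0.6 hz 74.7 R 74.8 theta -2.9 tilt -0.0  z.hy -0.000 grip 36.0 F [ 0.6 -0.1  0.8]
time_s: 25.32
ee_pos: [559.1, -47.4, 231.0]
ee_rot: [-180.0, -0.0, 161.1]
force: [-0.9, -0.1, -1.5]
gripper_width: 36.4
pos hx -4.2 hy 0.2 hz 159.0 R 159.1 theta -1.5 tilt 0.0  z.hy -0.000 grip 36.4 F [-0.9 -0.1 -1.5]
```

View pics/w15.png

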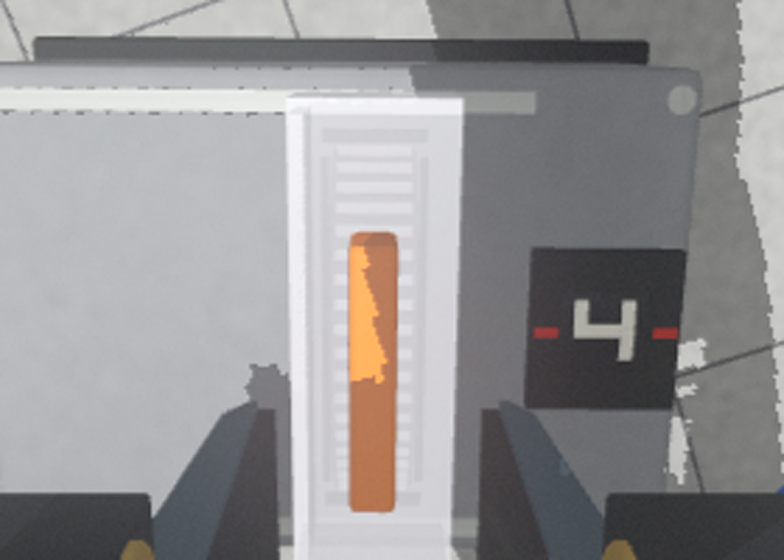

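View pics/w16.png

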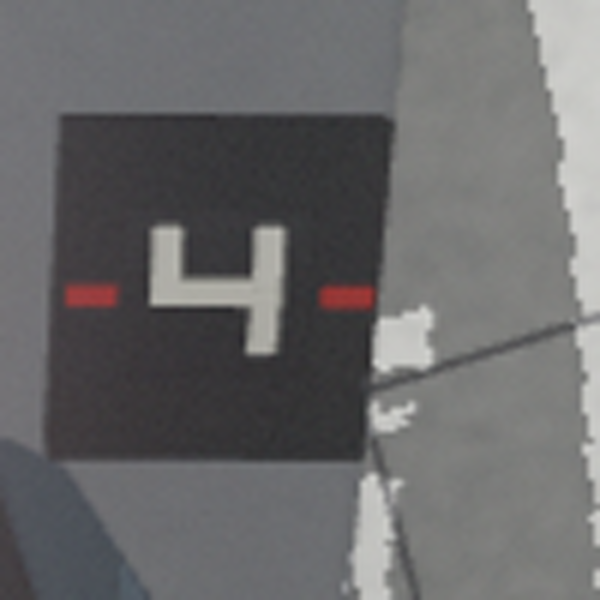

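The guard is shut over the wheel and the 4 stays centred: bar at crop row 293, marks at 296, within the expected parallax. Last, a check of the surroundings.

```bash
python3 - <<'E'
from h import *
d=grab_frame("wrist");print("angle err deg",ang(d,190+296/6,190+293/6),ang(d,190+296/6,190+290.5/6))
a=grab_frame("side")["frame"][:,:,::-1];b=cv2.imread("pics/side0.png");cv2.imwrite("pics/side9.png",a)
print(state()["time_s"])
for n,(v0,v1,u0,u1) in dict(pol=(135,200,215,250),lens=(370,445,262,305),case=(215,268,330,390),drv=(315,335,352,425)).items():
    print(n,cv2.absdiff(a[v0:v1,u0:u1],b[v0:v1,u0:u1]).mean())
E
```

```text
angle err deg 0.20274150835860819 -0.3098609823112298
25.525
pol 9.322783882783883
lens 4.123720930232558
case 15.945073375262055
drv 6.704337899543379
```

View pics/side9.png

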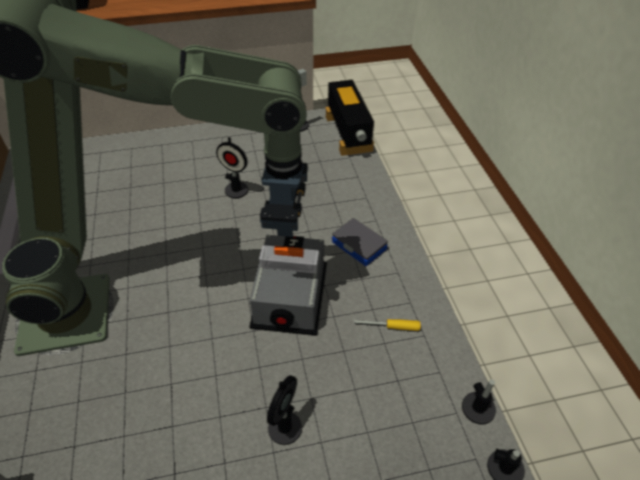

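The polariser (233,165), lens mount (285,410), case (360,241) and driver (390,325) are all where they were; the pixel differences come from shadows. The arm is clear, so I'm handing in.

```bash
python3 -c "
from workcell import job_done;print(job_done())"
```

```text
the job is handed in; nothing more can be done
None
```

The digit 4 stands centred in the window and the guard is shut and released. I handed the job in at about 25.5 s of the 72 s allowed.

- **Guard open:** I slid it about 88 mm open by the orange rib.
- **Wheel:** I turned it from between 9 and 0 up to 4 with three pinch-and-lead strokes and a small final nudge.
- **Guard shut:** I pushed it to its stop, where force rose to about 15 N with no further travel, then let go and lifted clear.

**Last checks:**
- With the guard shut, the 4 is within about 0.3° of centre.
- The rib sits over the wheel's middle to about 1 mm.
- The polariser, lens mount, case and screwdriver are at the same places in the side view as at the start. The image-difference numbers there were not zero (4 to 16 grey levels). I put that down to the arm's shadow and the changed lighting, and did not check it further.

**Disagreement:** the wheel turned about 5° more over the first two strokes than I had commanded. I corrected for it by reading the window before and during the last stroke.

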